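# Reload the analyser's reagent bay and fit its cover

## Robot

A 6-joint arm with a two-finger parallel gripper is mounted at the origin on the work surface. World frame = base frame: x ahead of the robot, y to its left, z up, the work surface at z = 0. Lengths are in m, angles in rad, forces in N, time in s.
With the tool pointing down it reaches from about 0.25 to 0.775 m from the base axis. Payload 4 kg.
Tool frame: the origin (TCP) lies between the finger pads; the fingertips stand 8 mm ahead of it and the grasp point (between the pads) lies 11 mm behind it (finger_overhang is the distance from the TCP to the fingertips, in m); z points along the fingers, y is the direction in which the jaws open and shut (so a half turn about z gives the same grasp; the last joint's range is limited). The gripper opens to 85 mm and grips with 20 to 120 N. Pads are 22 mm wide; open, the fingers measure 114 mm over their backs; the gripper's body (76 mm by 85 mm) begins 54 mm behind the grasp point. The pads swing forward as they close: fully open they stand 13 mm farther back than shut.
Start: joints at [-1.419, 0.087, 1.371, -0, 1.684, -0.103], TCP at [0.139, -0.532, 0.239] pointing down, gripper open.
Joint ranges: [-3.1, 3.1], [-0.76, 2.03], [0.27, 2.55], [-1.08, 4.22], [0.17, 2.65], [-2.57, 2.57]. Speed limits (rad/s): [2.79, 2.79, 3.14, 3.14, 3.14, 3.14].

## Interface

Orientations are given as [roll, pitch, yaw] about the fixed x, y, z axes, in that order (R = Rz(yaw) Ry(pitch) Rx(roll)).
In Python, from cell import * gives the robot as it stands. The module is installed in compiled form; this text tells all that it offers. Calls block until the motion is done:
- goto(position, orientation): joint-space move of the TCP to a pose.
- move_linear(position, orientation=None, vel=0.15, stop_force=None): straight line of the TCP; orientation=None keeps the orientation; vel is the mean speed in m/s. With stop_force (N) it stops when the force on the tool has changed by that much, and returns True; else False.
- move_joints(angles): joint-space move.
- move_gripper(opening): opening from 0.0 (shut) to 1.0 (fully open); the grip force is fixed at half the most; returns when the fingers have stopped.
- sleep(seconds).
- inverse_kinematics(position, orientation): joint angles nearest the present ones, or None.
- read_camera(name): name is "side" or "top" or "wrist"; returns the picture (420x560x3 uint8, red, green, blue); there is no depth.
- camera_info(name): a dict with "vfov" (degrees; the focal length in pixels is half the picture's height over the tangent of half this angle, whatever the lens; pixels are square), "cx", "cy" (the principal point, pixels), "world_to_cam" (4x4, takes a point from world to camera coordinates). Camera axes: x right, y down, z forward; pixel columns grow to the right and rows downward; lengths in m; the calibration is good to about 2 mm. A picture is of the moment at which its call begins: read the wrist's pose just before it. camera_info takes no time and is no camera call; for the wrist camera it gives the pose at the moment of the call.
A pose or a line that the arm cannot do raises PlanningError and nothing moves.
- job_done(): hands the job in, once; it reports no verdict.
Readings, each from a call of its own:
- current_t(): time.
- current_q(): joint angles.
- current_qvel(): joint speeds.
- current_joint_torque(): joint torques, N m.
- current_eef_pos(): TCP position.
- current_tool_rot(): TCP orientation.
- current_wrist_force(): force on the tool from outside, world axes, zero at the start.
- current_wrist_torque(): the same for the moment, N m.
- current_finger_gap(): opening from 0.0 (shut) to 1.0 (fully open).
Only numpy, scipy, OpenCV 4.12 (cv2) and the standard library are available. Lean on these libraries where they do the work, as an engineer would, in place of code of your own. Each camera call takes 0.05 s, during which the arm holds its last target. There are 200 camera calls.

## Task

Take the metal cover plate off the analyser's reagent bay and lay it aside on the bench, move the two spent reagent packs from the bay into the small grey tray, and stand all the fresh packs from the bench side by side on the floor of the bay. Then close the bay again: tilt one long edge of the cover in under the bay's overhanging lip and swing it down flat until it lies fully home in its pocket. Leave the sample cup, the amber jar, the timer and the vial where they stand.

Things in the scene. Friction and masses are not known exactly. Their poses are not given: they have to be found in the camera images.
- bay: reagent bay, fixed grey and white open box 134 (x) x 178 (y) x 100 mm high, with a 70 mm high electronics box joined to its +x side (40 mm more). Origin: centre of the open box's underside, on the bench; z up, -x side nearest the robot
- bay_floor (a point): centre of the floor of the bay's compartment, 10 mm above the bay's origin. The compartment is 86 (x) x 138 (y) mm, 72 mm deep to the ledge; packs stand in it with their 80 mm length along x, side by side in y (all four leave 8 mm of width over)
- bay_pocket (a point): centre of the cover's pocket, at the height of the ledge (82 mm above the bay's origin) that runs round the compartment and carries the cover. The pocket is 110 (x) x 154 (y) mm; its rim stands 9 mm above the ledge on the +x and both y sides, and 12 mm on the -x side, where it carries the lip
- bay_lip (a point): middle of the lower free edge of the lip, 43 mm to -x of the bay's centre and 94 mm up. The lip runs all along the pocket's -x side, is 6 mm thick and overhangs the pocket by 12 mm, with 12 mm clear height between ledge and lip
- cover: cover plate of the bay, aluminium, 106 (x) x 148 (y) x 6 mm, 220 g, at the start in its pocket, under the lip (tilt it up and draw it out); there is clear bench for it about x 0.44, y -0.36 m. A black grip rib 16 (x) x 60 (y) mm on its top centre rises 26 mm above the plate. Origin: centre of the plate's underside, z up. Either long edge fits under the lip. Seated, it has 2 mm play each way in x, 3 mm in y
- cover_edge_a (a point): middle of the plate's long edge at x = -53 mm, at its underside
- cover_edge_b (a point): middle of the plate's long edge at x = +53 mm, at its underside
- spent_a: spent reagent pack, one of the two that stand in the bay's compartment, under the cover, at the start; body 80 (x) x 30 (y) x 42 mm high, grip tab 18 (x) x 14 (y) mm on its top centre rising 24 mm to 66 mm overall. About 90 g. Origin: centre of the underside, z up, x along its length
- spent_b: spent reagent pack, one of the two that stand in the bay's compartment, under the cover, at the start; body 80 (x) x 30 (y) x 42 mm high, grip tab 18 (x) x 14 (y) mm on its top centre rising 24 mm to 66 mm overall. About 90 g. Origin: centre of the underside, z up, x along its length
- tray: grey open tray, fixed, for the spent packs: 90 (x) x 120 (y) x 30 mm high outside, walls and floor 4 mm. Origin: centre of its underside, z up. The two spent packs fit in side by side, lengthwise along y
- pack26: fresh reagent pack, if present: upright grey plastic cartridge; body 80 (x) x 26 (y) x 42 mm high; on its top centre a white square-edged grip tab 18 (x) x 14 (y) mm that rises 24 mm to 66 mm overall; low flush caps beside it. 78 g or so, bottom-heavy. Origin: centre of the underside, z up, x along the 80 mm length
- pack30: fresh reagent pack, if present: upright grey plastic cartridge; body 80 (x) x 30 (y) x 42 mm high; on its top centre a white square-edged grip tab 18 (x) x 14 (y) mm that rises 24 mm to 66 mm overall; low flush caps beside it. 90 g or so, bottom-heavy. Origin: centre of the underside, z up, x along the 80 mm length
- pack34: fresh reagent pack, if present: upright grey plastic cartridge; body 80 (x) x 34 (y) x 42 mm high; on its top centre a white square-edged grip tab 18 (x) x 14 (y) mm that rises 24 mm to 66 mm overall; low flush caps beside it. 102 g or so, bottom-heavy. Origin: centre of the underside, z up, x along the 80 mm length
- pack40: fresh reagent pack, if present: upright grey plastic cartridge; body 80 (x) x 40 (y) x 42 mm high; on its top centre a white square-edged grip tab 18 (x) x 14 (y) mm that rises 24 mm to 66 mm overall; low flush caps beside it. 120 g or so, bottom-heavy. Origin: centre of the underside, z up, x along the 80 mm length
- sample_cup: bystander: clear open cup 44 mm across, 45 mm high; origin under its centre
- jar: bystander: amber jar 44 mm across, 55 mm high; origin under its centre
- timer: bystander: white bench timer 60 x 70 x 22 mm; origin under its centre
- vial: bystander: small clear vial with a grey cap, 28 mm across, 50 mm high; origin under its centre

How it is judged:
By the outcome, as a careful person would: the job done as asked, in the order asked, and still so for the second after the job is handed in, with the robot touching nothing.
Of pack26, pack30, pack34, pack40 only 2 to 4 are there at a start; the rules pass over those that are not, and their reading is None.
At some moment in a run one of pack26, pack30, pack34, pack40, cover may be knocked a few centimetres aside while the robot is not near it.
It also fails if it takes over 210 s, if anything falls off the work surface, if the arm or the gripper's body presses on something with over 40 N, if the wrist force passes 120 N, or if a joint passes its speed limit or range.

## Working session

There is one attempt and no reset: what is moved stays moved. The work goes in short steps, each a Python script; the robot and the scene stay as the last script left them, time stands still between calls to the robot, and variables do not carry over. Pictures are saved under pics/ and viewed, about 12 in all and at most 16, crops included, and the job is handed in when it is done.

```bash
mkdir -p pics; cat > h.py <<'E'
from cell import *
import numpy as np, cv2
def save(cam,name):
    im=read_camera(cam); cv2.imwrite('pics/'+name+'.png',cv2.cvtColor(im,cv2.COLOR_RGB2BGR)); return im
def ray(info,u,v):
    f=210/np.tan(np.radians(info['vfov'])/2); T=np.array(info['world_to_cam']); R=T[:3,:3]
    d=R.T@np.array([(u-info['cx'])/f,(v-info['cy'])/f,1]); return -R.T@T[:3,3], d
def onz(info,u,v,z):
    o,d=ray(info,u,v); return o+d*(z-o[2])/d[2]
def proj(info,p):
    f=210/np.tan(np.radians(info['vfov'])/2); T=np.array(info['world_to_cam'])
    c=T[:3,:3]@np.array(p)+T[:3,3]; return c[:2]/c[2]*f+[info['cx'],info['cy']]
E
python3 - <<'E'
from h import *
np.set_printoptions(precision=4,suppress=True)
for c in('top','side','wrist'):
    save(c,c+'0'); print(c,camera_info(c))
print(current_eef_pos(),current_tool_rot(),current_t())
E
```

```text
top {'vfov': 42.774813440698814, 'cx': 278.4328467974139, 'cy': 210.8963835805565, 'world_to_cam': array([[ 0.0142, -0.9997,  0.0175,  0.0262],
       [-0.9945, -0.0159, -0.1035,  0.4977],
       [ 0.1037, -0.016 , -0.9945,  1.1378],
       [ 0.    ,  0.    ,  0.    ,  1.    ]])}
side {'vfov': 48.4578519547582, 'cx': 278.3632833432602, 'cy': 214.0788642763179, 'world_to_cam': array([[-0.9101, -0.4139,  0.0183,  0.4889],
       [-0.2596,  0.5354, -0.8037,  0.1797],
       [ 0.3229, -0.7362, -0.5947,  0.9094],
       [ 0.    ,  0.    ,  0.    ,  1.    ]])}
wrist {'vfov': 69.53638085289404, 'cx': 281.28065710893026, 'cy': 209.35428784499734, 'world_to_cam': array([[ 0.2512, -0.9679, -0.001 , -0.5495],
       [-0.9333, -0.2424,  0.2648, -0.0338],
       [-0.2566, -0.0656, -0.9643,  0.3779],
       [ 0.    ,  0.    ,  0.    ,  1.    ]])}
[ 0.1386 -0.5319  0.2384] [-3.1398 -0.0002  0.2548] 0.15
```

View pics/top0.png

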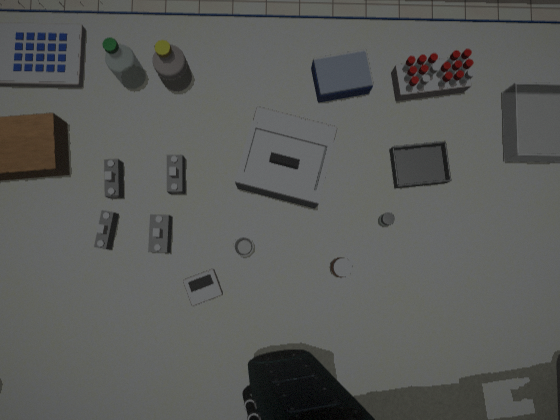

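View pics/side0.png

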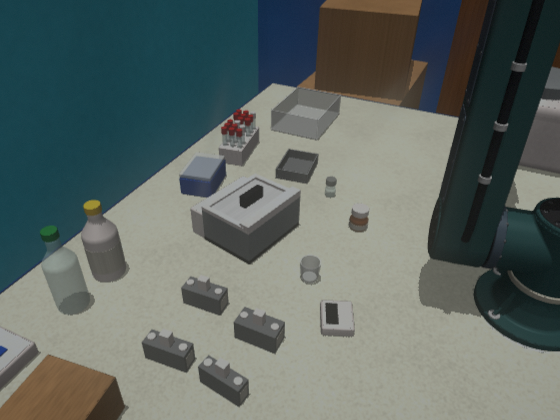

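```bash
python3 - <<'E'
from h import *
np.set_printoptions(precision=4,suppress=True)
t=camera_info('top')
def P(n,u,v,z): print(n,onz(t,u,v,z)[:2])
P('rib',285,159.5,.114)
for n,(u,v) in dict(pk1=(112,177),pk2=(173,172),pk3=(103,229),pk4=(157,233)).items(): P(n,u,v,.066)
P('trayc',420,165,.03)
for u,v in((391,146),(446,142),(451,184),(396,188)): P('tray',u,v,.03)
for u,v in((236,184),(318,206),(252,107),(337,126)): P('bay',u,v,.1 if v>150 else .07)
P('cup',244,247,.045);P('vial',387,219,.05);P('jar',343,267,.055);P('timer',203,287,.022)
im=cv2.imread('pics/top0.png')[90:270,80:470]
cv2.imwrite('pics/topcrop.png',cv2.convertScaleAbs(cv2.resize(im,None,fx=2,fy=2,interpolation=cv2.INTER_CUBIC),alpha=1.5))
E
```

```text
rib [0.5928 0.0233]
pk1 [0.5588 0.3842]
pk2 [0.5717 0.2572]
pk3 [0.4494 0.3977]
pk4 [0.4428 0.2858]
trayc [ 0.6028 -0.275 ]
tray [ 0.6441 -0.2116]
tray [ 0.6552 -0.3332]
tray [ 0.5619 -0.3425]
tray [ 0.551  -0.2218]
bay [0.5432 0.1221]
bay [ 0.5007 -0.0455]
bay [0.7139 0.0938]
bay [ 0.676  -0.0875]
cup [0.4172 0.1058]
vial [ 0.481  -0.1972]
jar [ 0.3781 -0.1029]
timer [0.3313 0.1927]
```

View pics/topcrop.png

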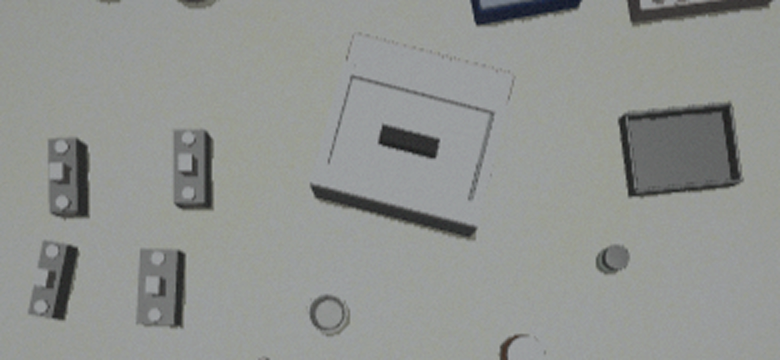

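```bash
python3 - <<'E'
from h import *
np.set_printoptions(precision=4,suppress=True)
goto([0.583,0.005,0.30],[np.pi,0,1.33])
i=camera_info('wrist'); import pickle; pickle.dump(i,open('w1.pkl','wb'))
im=save('wrist','w1'); print(current_t(),current_eef_pos(),current_tool_rot(),i)
E
```

```text
2.6833 [0.583  0.004  0.2999] [-3.1415  0.0003  1.3283] {'vfov': 69.53638085289404, 'cx': 281.28065710893026, 'cy': 209.35428784499734, 'world_to_cam': array([[ 0.9706, -0.2409, -0.    , -0.5649],
       [-0.2322, -0.9356,  0.2659,  0.0882],
       [-0.0641, -0.2581, -0.964 ,  0.4749],
       [ 0.    ,  0.    ,  0.    ,  1.    ]])}
```

View pics/w1.png

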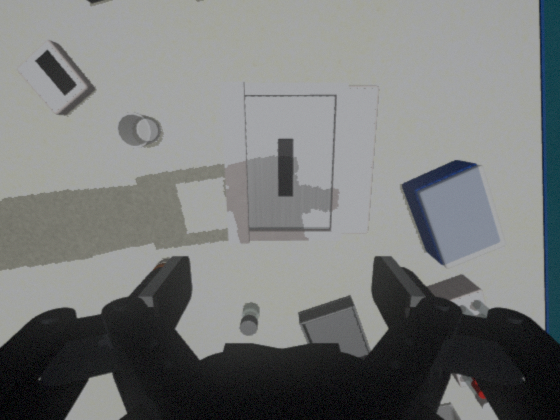

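```bash
python3 - <<'E'
from h import *
import pickle
np.set_printoptions(precision=4,suppress=True)
i=pickle.load(open('w1.pkl','rb'))
im=cv2.imread('pics/w1.png')
g=cv2.cvtColor(im,cv2.COLOR_BGR2GRAY)
m=(g[120:215,262:310]<55).astype(np.uint8)
c=max(cv2.findContours(m,0,2)[0],key=cv2.contourArea); r=cv2.minAreaRect(c); print(r)
b=cv2.boxPoints(r)+[262,120]; print(b, [onz(i,*p,.114)[:2] for p in b])
print('ribc',onz(i,r[0][0]+262,r[0][1]+120,.114))
for n,u,v,z in(('lipTop',245,84,.1),('lipBot',248,241,.1),('pocTR',336,95,.091),('pocBR',331,229,.091),('pocTL',245,95,.091),('pocBL',248,229,.091),('frontR',377,87,.07),('boxBR',369,234,.07)):
    print(n,onz(i,u,v,z))
cv2.imwrite('pics/w1c.png',cv2.resize(im[70:255,210:390],None,fx=3.2,fy=3.2,interpolation=cv2.INTER_CUBIC))
E
```

```text
((23.0, 55.0), (12.0, 38.0), 0.0)
[[279. 194.]
 [279. 156.]
 [291. 156.]
 [291. 194.]] [array([0.5796, 0.0006]), array([0.5895, 0.0401]), array([0.6017, 0.0371]), array([ 0.5922, -0.0025])]
ribc [0.5908 0.0192 0.114 ]
lipTop [0.5729 0.1184 0.1   ]
lipBot [ 0.5295 -0.0486  0.1   ]
pocTR [0.6634 0.0858 0.091 ]
pocBR [ 0.6283 -0.0609  0.091 ]
pocTL [0.5692 0.1092 0.091 ]
pocBL [ 0.5317 -0.037   0.091 ]
frontR [0.7137 0.084  0.07  ]
boxBR [ 0.6759 -0.0872  0.07  ]
```

View pics/w1c.png

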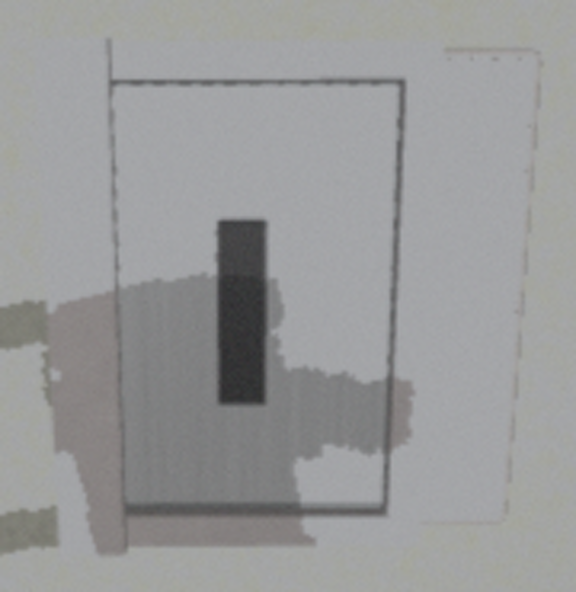

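```bash
python3 - <<'E'
from h import *
import pickle
np.set_printoptions(precision=4,suppress=True)
i=pickle.load(open('w1.pkl','rb'))
o=lambda u,v,z:onz(i,u/3.2+210,v/3.2+70,z)[:2]
a,b=o(109.5,39,.1),o(127,552,.1); d=a-b; L=np.linalg.norm(d); y=d/L; yaw=np.arctan2(-y[0],y[1]); x=np.array([y[1],-y[0]])
print('lip',a,b,L,yaw, 'centre',(a+b)/2+.043*x)
c,e=o(406,78,.091),o(388,516,.091); d2=c-e; print('rim',c,e,np.linalg.norm(d2),np.arctan2(-d2[0],d2[1]),'centre',(c+e)/2-.055*x)
print('sep',((c+e)/2-(a+b)/2)@x)
r=[o(*p,.114) for p in((218,220),(266,220),(266,404),(218,404))]; d3=r[0]-r[3]
print('rib',np.mean(r,0),np.arctan2(-d3[0],d3[1]),np.linalg.norm(d3),np.linalg.norm(r[0]-r[1]))
E
```

```text
lip [0.5726 0.1202] [ 0.5309 -0.0509] 0.17615900461255674 -0.23916065474107492 centre [0.5935 0.0245]
rim [0.6644 0.0862] [ 0.628  -0.0638] 0.15437350968419397 -0.23818675337528608 centre [0.5928 0.0242]
sep 0.09733863555175723
rib [0.5932 0.026 ] -0.24605621282498294 0.06082550662167192 0.015479006516750854
```

```bash
cat >> h.py <<'E'
from scipy.spatial.transform import Rotation as Ro
BX,BY,BYAW=0.5932,0.0245,-0.2387
RB=Ro.from_euler('z',BYAW); B0=np.array([BX,BY,0])
TD=Ro.from_euler('z',90,degrees=True)*Ro.from_euler('x',180,degrees=True)
def bay(p): return B0+RB.apply(p)
def tobay(p): return RB.inv().apply(np.array(p)-B0)
# tool pose so that cover's edge_a (underside corner) is at bay-frame (cx,cy,cz), tilted th deg; H tcp height over underside; gx,gy grasp offset in cover frame
def cov(cx,cz,th,cy=0.,H=0.018,gx=0.,gy=0.):
    t=Ro.from_euler('y',-th,degrees=True)
    p=np.array([cx,cy,cz])+t.apply([0.053+gx,gy,H])
    return bay(p),(RB*t*TD).as_euler('xyz')
def F(s=''): print(s,np.round(current_wrist_force(),1),np.round(current_wrist_torque(),2),'tcp',np.round(current_eef_pos(),4),'gap',round(current_finger_gap(),3),'t',round(current_t(),1))
E
python3 - <<'E'
from h import *
move_gripper(0.42)
p,o=cov(-.053,.150,0); goto(p,o); F('above')
p,o=cov(-.053,.083,0); print(move_linear(p,o,vel=.08,stop_force=15)); F('down')
move_gripper(0.0); F('grip')
for th in (3,6,9,12,15,18):
    p,o=cov(-.053+.0012*th/18,.082+.001*th/18,th); move_linear(p,o,vel=.03); F(th)
save('side','s1')
E
```

```text
above [-0.4  0.9  0.7] [0.   0.02 0.05] tcp [0.5937 0.0244 0.1691] gap 0.422 t 3.8
False
down [1.6 0.1 0.8] [ 0.04 -0.01  0.05] tcp [0.5937 0.0245 0.1016] gap 0.418 t 4.8
grip [-0.7 -0.6  3.2] [0.04 0.12 0.02] tcp [0.5938 0.0245 0.1022] gap 0.169 t 5.1
3 [-0.7 -0.9  7. ] [0.16 0.45 0.01] tcp [0.5929 0.0248 0.1046] gap 0.172 t 5.4
6 [-1.   0.1  8.2] [0.16 0.59 0.02] tcp [0.5918 0.025  0.1071] gap 0.172 t 5.6
9 [-1.1  0.7  7. ] [ 0.07  0.53 -0.01] tcp [0.5908 0.0251 0.1097] gap 0.171 t 5.9
12 [-0.9 -1.2  5.5] [-0.04  0.25 -0.07] tcp [0.5899 0.0253 0.1124] gap 0.17 t 6.1
15 [ 1.8 -1.2  5.5] [-0.09 -0.04 -0.06] tcp [0.5889 0.0255 0.1149] gap 0.17 t 6.4
18 [ 1.6 -0.1  4.5] [-0.2  -0.26 -0.06] tcp [0.5875 0.0259 0.1173] gap 0.172 t 6.6
```

View pics/s1.png

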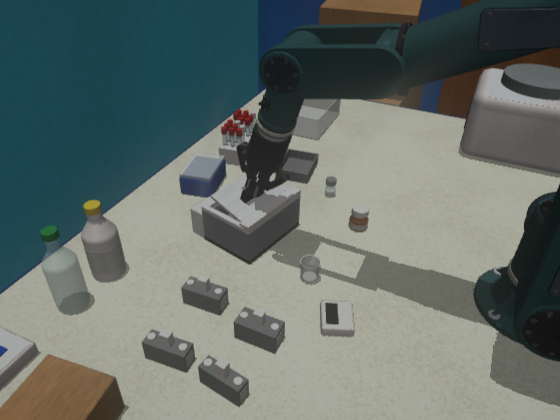

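```bash
python3 - <<'E'
from h import *
p,o=cov(-.036,.0845,18); move_linear(p,o,vel=.04); F('drawn')
p,o=cov(-.030,.11,18); move_linear(p,o,vel=.05); F('out')
p,o=cov(-.053,.24,0); move_linear(p,o,vel=.15); F('up')
O=[np.pi,0,0.8]
goto([.44,-.36,.20],O); F('above')
print(move_linear([.44,-.36,.035],O,vel=.15)); print(move_linear([.44,-.36,.015],O,vel=.02,stop_force=4)); F('down')
move_gripper(.42); F()
move_linear([.44,-.36,.12],O); 
goto(bay([0,0.0,.30]),(RB*TD).as_euler('xyz'))
import pickle; pickle.dump(camera_info('wrist'),open('w2.pkl','wb'))
save('wrist','w2'); save('top','top2'); F()
E
```

```text
drawn [-2.2  1.8  3.4] [0.35 0.86 0.09] tcp [0.6007 0.0228 0.1166] gap 0.174 t 7.2
out [-0.4  0.1 -2. ] [0.06 0.29 0.03] tcp [0.6076 0.0209 0.1435] gap 0.174 t 7.9
up [ 0.5 -0.  -2.5] [-0.    0.01 -0.02] tcp [0.5928 0.0246 0.2568] gap 0.17 t 8.8
above [ 0.1  0.4 -1.8] [ 0.01 -0.01  0.04] tcp [ 0.4408 -0.3592  0.2003] gap 0.171 t 10.3
False
True
down [-0.3 -1.3  4.5] [-0.05 -0.09  0.02] tcp [ 0.44   -0.36    0.0202] gap 0.171 t 12.3
 [ 0.1 -0.6  0.7] [-0.01  0.05 -0.01] tcp [ 0.4386 -0.3587  0.0182] gap 0.421 t 12.7
 [ 0.1  0.1 -0.6] [0.05 0.04 0.04] tcp [0.593  0.0233 0.2991] gap 0.419 t 15.2
```

View pics/w2.png

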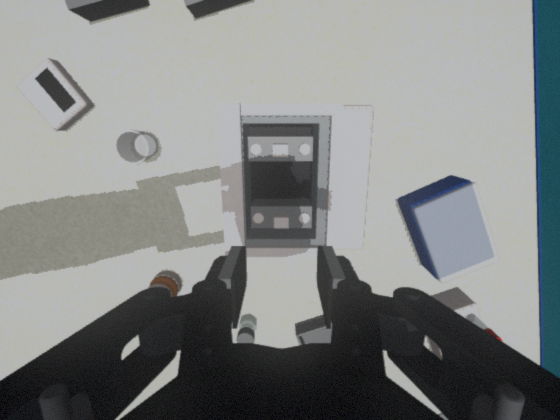

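```bash
python3 - <<'E'
from h import *
import pickle
np.set_printoptions(precision=4,suppress=True)
i=pickle.load(open('w2.pkl','rb'))
im=cv2.imread('pics/w2.png')
for u,v in((280.5,149),(281,222)): print('tab',onz(i,u,v,.076),tobay(onz(i,u,v,.076)))
for u,v,z in((248,122,.082),(319,124,.082),(315,241,.082),(243,104,.1),(247,247,.1)): print(tobay(onz(i,u,v,z)))
a=cv2.resize(im[95:255,225:345],None,fx=3.5,fy=3.5,interpolation=cv2.INTER_CUBIC); a=cv2.convertScaleAbs(a,alpha=1.6)
t=cv2.imread('pics/top2.png')[130:270,80:220]; t=cv2.resize(t,None,fx=2.6,fy=2.6,interpolation=cv2.INTER_CUBIC)
c=np.zeros((560,790,3),np.uint8); c[:a.shape[0],:a.shape[1]]=a[:560]; c[:364,424:788]=cv2.convertScaleAbs(t,alpha=1.4)
cv2.imwrite('pics/w2c.png',c)
E
```

```text
tab [0.6017 0.0636 0.076 ] [-0.001   0.0399  0.076 ]
tab [ 0.581 -0.023  0.076] [-0.0007 -0.0491  0.076 ]
[-0.0372  0.0701  0.082 ]
[0.0422 0.0678 0.082 ]
[ 0.0415 -0.072   0.082 ]
[-0.0399  0.088   0.1   ]
[-0.0409 -0.0723  0.1   ]
```

View pics/w2c.png

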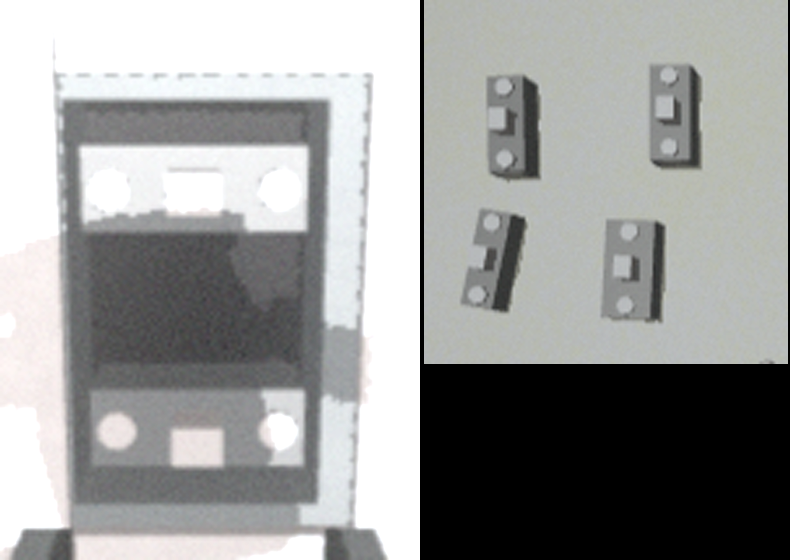

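```bash
python3 - <<'E'
from h import *
OB=(RB*TD).as_euler('xyz')
tr=np.array([.603,-.2765,0]); ty=.09; RT=Ro.from_euler('z',ty); OT=[np.pi,0,ty]
for by,tx in((.0395,.020),(-.0495,-.020)):
    goto(bay([-.0005,by,.16]),OB)
    print(move_linear(bay([-.0005,by,.0605]),vel=.1,stop_force=8)); F('at')
    move_gripper(0); F('grip')
    move_linear(bay([-.0005,by,.20]),vel=.15); F('up')
    q=lambda z:tr+RT.apply([tx,0,z])
    goto(q(.16),OT); 
    move_linear(q(.075),vel=.12); print(move_linear(q(.048),vel=.025,stop_force=4)); F('down')
    move_gripper(.42); move_linear(q(.16),vel=.2)
save('top','top3'); 
goto([.50,.32-.03,.30],[np.pi,0,1.571]); 
import pickle; pickle.dump(camera_info('wrist'),open('w3.pkl','wb')); save('wrist','w3'); F()
a=cv2.imread('pics/top3.png')[100:320,80:480]; cv2.imwrite('pics/top3c.png',cv2.convertScaleAbs(cv2.resize(a,None,fx=2,fy=2),alpha=1.4))
E
```

```text
True
at [-1.3 -1.2  4.4] [ 0.03  0.21 -0.02] tcp [0.601  0.0629 0.063 ] gap 0.42 t 16.8
grip [0.6 0.1 4.1] [ 0.02 -0.04 -0.01] tcp [0.6003 0.063  0.0618] gap 0.191 t 17.1
up [ 0.3 -0.  -0.9] [-0.02 -0.03 -0.01] tcp [0.6013 0.063  0.1983] gap 0.193 t 18.2
True
down [ 0.  -0.2  4.2] [ 0.04  0.09 -0.01] tcp [ 0.6229 -0.2748  0.0558] gap 0.195 t 21.1
True
at [-0.2  0.1  4.8] [0.07 0.25 0.06] tcp [ 0.5797 -0.0236  0.0631] gap 0.422 t 24.0
grip [ 0.9 -0.2  3.3] [-0.03 -0.12 -0.03] tcp [ 0.5792 -0.0234  0.062 ] gap 0.19 t 24.3
up [ 0.  -0.  -0.9] [ 0.05  0.05 -0.02] tcp [ 0.5802 -0.0234  0.1983] gap 0.193 t 25.4
True
down [ 0.6 -0.4  4.1] [ 0.02 -0.02 -0.02] tcp [ 0.583  -0.2785  0.056 ] gap 0.198 t 28.0
 [-0.5 -0.6 -0.3] [-0.03 -0.05  0.01] tcp [0.5005 0.2891 0.2994] gap 0.417 t 31.2
```

View pics/top3c.png

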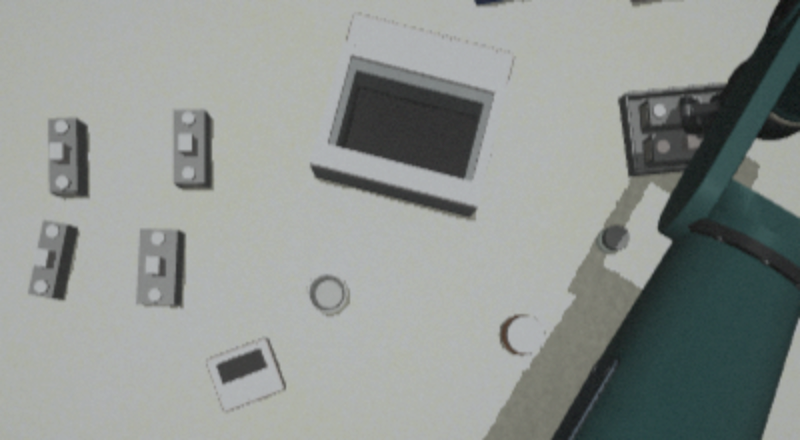

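View pics/w3.png

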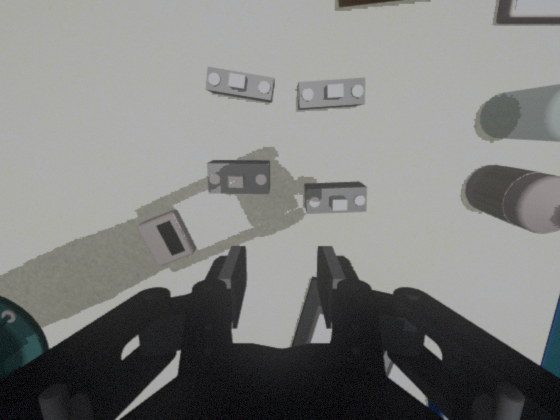

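```bash
python3 - <<'E'
from h import *
import pickle
np.set_printoptions(precision=4,suppress=True)
i=pickle.load(open('w3.pkl','rb'))
for n,c1,c2,t in(('A',(214,79),(265,86),(237,81)),('B',(308,94),(358,91),(335.5,91)),('C',(215,181),(261,180),(235.5,182)),('D',(315,202),(360,199.5),(339.5,205))):
    a,b=onz(i,*c1,.043),onz(i,*c2,.043); d=b-a
    print(n,'mid',(a+b)[:2]/2,'yaw',np.arctan2(d[1],d[0]),'len',np.linalg.norm(d),'tab',onz(i,*t,.066)[:2])
im=cv2.imread('pics/w3.png')[55:225,195:380]
g=cv2.convertScaleAbs(im,alpha=1.8)
cv2.imwrite('pics/w3c.png',cv2.resize(g,None,fx=3.5,fy=3.5,interpolation=cv2.INTER_CUBIC))
E
```

```text
A mid [0.4505 0.4064] yaw -0.12997847985743244 len 0.06149308590015115 tab [0.4506 0.405 ]
B mid [0.5632 0.3949] yaw 0.053885210447608134 len 0.060491154324413855 tab [0.5623 0.3942]
C mid [0.4438 0.2874] yaw 0.019687403743683534 len 0.06015702805349593 tab [0.444  0.2896]
D mid [0.575  0.2599] yaw 0.05507780226760395 len 0.05976592067496182 tab [0.5734 0.2601]
```

View pics/w3c.png

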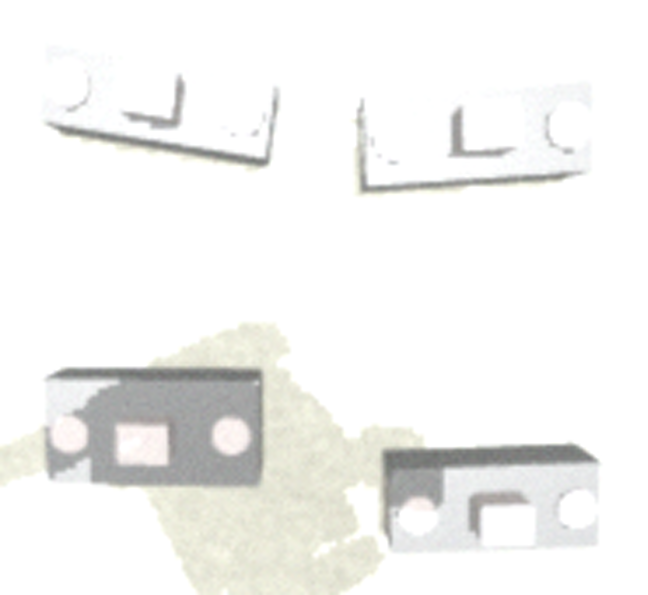

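```bash
cat >> h.py <<'E'
def changed(ref,cur):
    d=cv2.GaussianBlur(cv2.absdiff(cv2.imread('pics/'+ref+'.png'),cv2.imread('pics/'+cur+'.png')),(3,3),0).max(2)
    for n,(u,v) in dict(A=(103,229),B=(112,177),C=(160,233),D=(175,173)).items(): print(n,int((d[v-24:v+24,u-20:u+20]>25).sum()),end=' ')
    print()
OB=(RB*TD).as_euler('xyz')
def pick(x,y,yaw):
    o=[np.pi,0,yaw+np.pi/2]; move_gripper(.42); goto([x,y,.15],o)
    print(move_linear([x,y,.0515],vel=.1,stop_force=8)); F('at'); move_gripper(0); F('grip')
    move_linear([x,y,.20],vel=.2); return current_finger_gap()>.15
def place(by,push,bx=0.):
    goto(bay([bx,by,.20]),OB); F('over')
    h=move_linear(bay([bx,by,.069]),vel=.1,stop_force=8); F('in')
    if h: print('BLOCKED'); return False
    print(move_linear(bay([bx,by,.056]),vel=.02,stop_force=4)); z=current_eef_pos()[2]; F('floor')
    if push:
        move_linear(bay([bx,by,z+.0015]),vel=.02)
        print('push',move_linear(bay([bx,by+push,z+.0015]),vel=.015,stop_force=4)); F(); p=tobay(current_eef_pos()); print('bay',p)
        move_linear(bay([bx,p[1],z]),vel=.02,stop_force=4)
    move_gripper(.42); move_linear(bay([bx,tobay(current_eef_pos())[1],.2]),vel=.2); return True
E
python3 - <<'E'
from h import *
if pick(.4439,.2885,.02): place(-.0455,-.009)
save('top','top4'); changed('top0','top4')
E
```

```text
False
at [ 0.3 -1.4  0.5] [ 0.08  0.   -0.06] tcp [0.4445 0.2888 0.0524] gap 0.421 t 33.2
grip [0.5 0.5 2.1] [-0.02 -0.07  0.02] tcp [0.4445 0.2888 0.0525] gap 0.194 t 33.5
over [ 0.1  0.4 -0.5] [-0.04 -0.04  0.01] tcp [ 0.5822 -0.0185  0.1997] gap 0.194 t 35.7
in [ 0.4 -0.4 -1. ] [ 0.01 -0.02 -0.01] tcp [ 0.5831 -0.0198  0.07  ] gap 0.192 t 37.1
True
floor [-0.9  0.3  3.3] [-0.02 -0.11 -0.01] tcp [ 0.5827 -0.0197  0.0625] gap 0.198 t 37.6
push True
 [ 0.6  1.4 -0.9] [ 0.21 -0.21  0.08] tcp [ 0.5808 -0.0234  0.0631] gap 0.196 t 38.3
bay [-0.0007073  -0.04947118  0.06312079]
A 1083 B 924 C 1917 D 1071
```

```bash
cat >> h.py <<'E'
def changed(ref,cur):
    a,b=[cv2.imread('pics/'+k+'.png',0) for k in(ref,cur)]
    for n,(u,v) in dict(A=(103,229),B=(112,177),C=(160,233),D=(175,173)).items():
        r=cv2.matchTemplate(b[v-50:v+50,u-45:u+45],a[v-24:v+24,u-20:u+20],cv2.TM_CCOEFF_NORMED); _,m,_,l=cv2.minMaxLoc(r); print(n,round(m,2),l[0]-25,l[1]-26,end=' | ')
    print()
E
python3 - <<'E'
from h import *
changed('top0','top3'); changed('top0','top4')
E
```

```text
A 1.0 0 0 | B 1.0 0 0 | C 1.0 0 0 | D 1.0 0 0 | 
A 1.0 0 0 | B 1.0 0 0 | C 0.05 14 -26 | D 1.0 0 0 |
```

Nothing has been knocked; next is D (34 mm).

```bash
python3 - <<'E'
from h import *
if pick(.5742,.26,.055): place(-.012+.0035,-.009)
save('top','top5'); changed('top0','top5')
E
```

```text
False
at [-0.2  0.7  1. ] [ 0.02  0.   -0.  ] tcp [0.5749 0.2603 0.0526] gap 0.418 t 42.2
grip [ 0.1 -0.1  3.2] [-0.03  0.02  0.06] tcp [0.575  0.2603 0.0528] gap 0.194 t 42.5
over [ 0.6  0.3 -1.1] [ 0.05  0.02 -0.04] tcp [0.591  0.0173 0.1995] gap 0.197 t 44.4
in [-0.1 -0.  -0.7] [-0.08  0.02 -0.02] tcp [0.5919 0.0162 0.07  ] gap 0.197 t 45.8
True
floor [-0.1  0.8  4. ] [ 0.03 -0.02  0.02] tcp [0.5915 0.0162 0.0628] gap 0.191 t 46.3
push True
 [ 0.4  0.6 -0.9] [ 0.13 -0.12  0.04] tcp [0.5894 0.013  0.0632] gap 0.193 t 47.0
bay [-0.00095195 -0.01210758  0.06315448]
A 0.94 -7 -16 | B 0.95 0 0 | C 0.06 11 -24 | D 0.04 -3 16 |
```

```bash
python3 - <<'E'
from h import *
goto([.51,.33,.26],[np.pi,0,1.571]); 
import pickle; pickle.dump(camera_info('wrist'),open('w4.pkl','wb')); im=save('wrist','w4'); F()
b=cv2.imread('pics/w4.png')
c=cv2.convertScaleAbs(cv2.resize(b,None,fx=1.4,fy=1.4)[:380],alpha=1.2); cv2.imwrite('pics/w4c.png',c)
E
```

```text
[-0.5  0.   0.3] [-0.07 -0.05 -0.07] tcp [0.5106 0.3286 0.2593] gap 0.42 t 49.7
```

View pics/w4c.png

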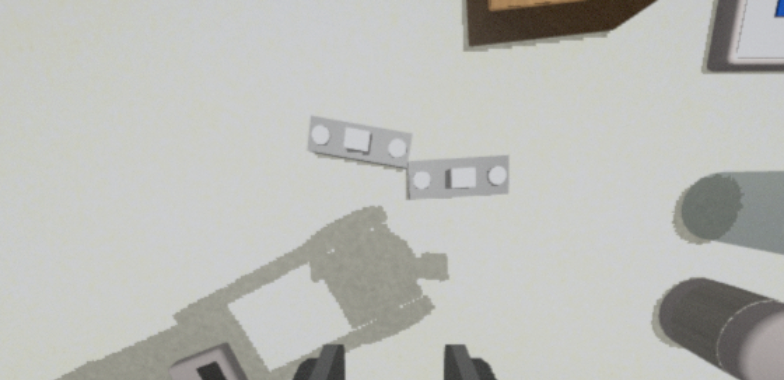

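```bash
python3 - <<'E'
from h import *
import pickle
i=pickle.load(open('w4.pkl','rb')); r={}
for n,c1,c2,t in(('A',(320,134),(397,147.5),(357,138.5)),('B',(422,179.5),(498,174.8),(463,177))):
    s=lambda c,z: onz(i,c[0]/1.4,c[1]/1.4,z)
    a,b=s(c1,.043),s(c2,.043); d=b-a; t=s(t,.066); m=(a+b)/2; r[n]=(*((m+t)/2)[:2],np.arctan2(d[1],d[0])); print(n,m[:2],t[:2],r[n])
pickle.dump(r,open('ab.pkl','wb'))
if pick(*r['B']): place(.020+.0035,-.009)
save('top','top6'); changed('top5','top6')
E
```

```text
A [0.48306203 0.42248704] [0.48370894 0.42231786] (np.float64(0.4833854896931493), np.float64(0.42240245300864354), np.float64(-0.1668585275240133))
B [0.56328788 0.39488768] [0.56211586 0.39506455] (np.float64(0.5627018695821578), np.float64(0.3949761162318254), np.float64(0.05747178034684343))
False
at [ 0.4 -0.1 -0.2] [ 0.05  0.   -0.03] tcp [0.5633 0.3954 0.0527] gap 0.421 t 51.7
grip [ 0.3 -0.7  4.2] [-0.08 -0.03  0.02] tcp [0.5634 0.3954 0.0529] gap 0.192 t 52.0
over [-0.6  0.6 -0.6] [0.05 0.06 0.06] tcp [0.5988 0.0485 0.1998] gap 0.196 t 54.2
in [ 0.6 -0.3 -1. ] [-0.03 -0.01  0.01] tcp [0.5995 0.0473 0.07  ] gap 0.196 t 55.6
True
floor [-1.2 -0.   3.7] [0.03 0.04 0.02] tcp [0.599  0.0473 0.0628] gap 0.191 t 56.1
push True
 [ 1.   1.3 -0.3] [ 0.21 -0.14  0.01] tcp [0.5973 0.0444 0.0632] gap 0.196 t 56.8
bay [-0.00070521  0.02029239  0.06322036]
A 0.99 0 1 | B 0.56 -14 26 | C 0.14 -23 3 | D 0.11 -21 -20 |
```

```bash
python3 - <<'E'
from h import *
import pickle
r=pickle.load(open('ab.pkl','rb'))
ok=pick(*r['A'])
if ok: place(.0518,0)
goto(bay([0,-.06,.26]),OB); save('wrist','w5'); save('top','top7'); F()
goto([.44,-.40,.26],[np.pi,0,.8]); pickle.dump(camera_info('wrist'),open('w6.pkl','wb')); save('wrist','w6'); F()
a=[cv2.resize(cv2.imread(f'pics/{k}.png')[:300],None,fx=.71,fy=.71,interpolation=cv2.INTER_AREA) for k in('w5','w6')]
cv2.imwrite('pics/w56.png',cv2.convertScaleAbs(np.hstack(a),alpha=1.3))
E
```

```text
False
at [ 0.3 -0.7  0.5] [-0.01 -0.05 -0.05] tcp [0.484  0.4229 0.0526] gap 0.42 t 61.0
grip [-0.5 -0.3  3.3] [0.08 0.04 0.03] tcp [0.4841 0.423  0.0529] gap 0.195 t 61.3
over [ 0.2  0.6 -1.2] [ 0.01 -0.02 -0.01] tcp [0.6053 0.076  0.1998] gap 0.195 t 63.6
in [ 0.6  0.7 -1.3] [-0.01 -0.03 -0.01] tcp [0.6062 0.0749 0.0701] gap 0.192 t 65.1
True
floor [0.6 0.3 3.3] [-0.02  0.01 -0.01] tcp [0.6059 0.0748 0.0629] gap 0.199 t 65.5
 [ 0.  -0.1 -0.5] [-0.01 -0.02 -0.01] tcp [ 0.5784 -0.0328  0.2577] gap 0.42 t 67.3
 [-0.2 -0.1 -0. ] [ 0.02 -0.01  0.02] tcp [ 0.441  -0.3989  0.2601] gap 0.419 t 68.8
```

View pics/w56.png

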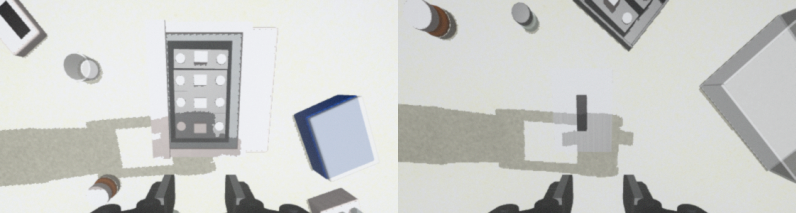

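```bash
python3 - <<'E'
from h import *
import pickle
i=pickle.load(open('w6.pkl','rb')); g=cv2.imread('pics/w6.png',0)
m=(g[120:200,230:290]<70).astype(np.uint8)
c=max(cv2.findContours(m,0,2)[0],key=cv2.contourArea); print(cv2.boundingRect(c),cv2.minAreaRect(c))
cv2.imwrite('pics/w6c.png',cv2.convertScaleAbs(cv2.resize(g[110:240,205:325],None,fx=4.5,fy=4.5,interpolation=cv2.INTER_CUBIC),alpha=1.2))
E
```

```text
(22, 33, 14, 31) ((28.5, 48.0), (30.0, 13.0), 90.0)
```

View pics/w6c.png

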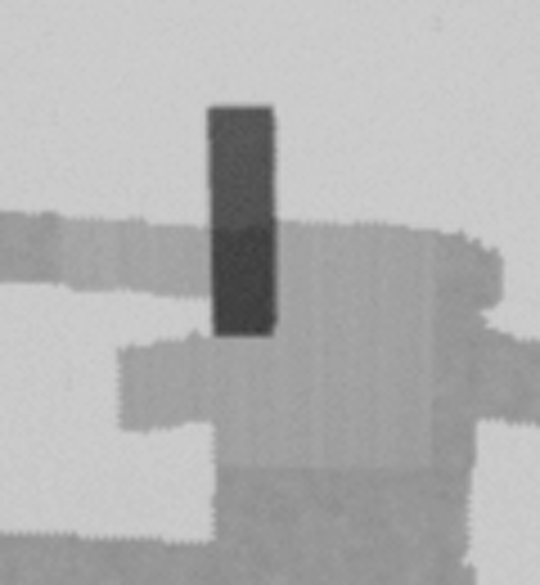

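```bash
python3 - <<'E'
from h import *
import pickle
i=pickle.load(open('w6.pkl','rb'))
r=[onz(i,u/4.5+205,v/4.5+110,.032)[:2] for u,v in((207.5,107),(273,107),(274,335),(214,336))]
d=(r[0]+r[1]-r[2]-r[3])/2; c=np.mean(r,0)
print(c,'y-axis ang',np.arctan2(d[1],d[0]),np.linalg.norm(d),np.linalg.norm(r[0]-r[1]),np.linalg.norm(r[2]-r[3]))
E
```

```text
[ 0.44169933 -0.35999531] y-axis ang 0.7978844480772999 0.059887186458188864 0.016926164960524296 0.016211231079944283
```

```bash
python3 - <<'E'
from h import *
O=[np.pi,0,.798]; c=[.4417,-.360]
goto([*c,.12],O); print(move_linear([*c,.0192],vel=.08,stop_force=8)); F('at'); move_gripper(0); F('grip')
H=current_eef_pos()[2]; print('H',H)
move_linear([*c,.25],O,vel=.2); F('up')
p,o=cov(-.030,.22,15,H=H); goto(p,o); F('over')
p,o=cov(-.030,.098,15,H=H); move_linear(p,o,vel=.12); F('low')
for cx,cz in((-.035,.085),(-.041,.084),(-.047,.0838),(-.052,.0836)):
    p,o=cov(cx,cz,15,H=H); s=move_linear(p,o,vel=.02,stop_force=8); F((cx,cz,s)); print(np.round(tobay(current_eef_pos()),4))
    if s: break
save('side','s2'); a=cv2.imread('pics/s2.png')[130:280,150:340]; cv2.imwrite('pics/s2c.png',cv2.convertScaleAbs(cv2.resize(a,None,fx=3.6,fy=3.6,interpolation=cv2.INTER_CUBIC),alpha=1.3))
E
```

```text
False
at [-0.1 -0.6 -0. ] [ 0.06 -0.06  0.02] tcp [ 0.4421 -0.3604  0.02  ] gap 0.42 t 70.9
grip [-0.2  0.3  3.4] [ 0.07  0.1  -0.  ] tcp [ 0.4421 -0.3604  0.0201] gap 0.174 t 71.2
H 0.020107027856372688
up [-0.6 -0.  -2.7] [ 0.01  0.05 -0.03] tcp [ 0.4412 -0.3595  0.248 ] gap 0.172 t 72.5
over [-0.9 -0.2 -2.2] [ 0.06  0.26 -0.02] tcp [0.6087 0.0196 0.253 ] gap 0.172 t 74.0
low [ 0.2  0.1 -1.6] [ 0.1   0.25 -0.01] tcp [0.6096 0.0207 0.1325] gap 0.165 t 75.2
(-0.035, 0.085, False) [-1.1  0.6 -3.2] [ 0.09  0.16 -0.  ] tcp [0.604  0.0219 0.1183] gap 0.17 t 76.0
[0.0111 0.     0.1183]
(-0.041, 0.084, False) [-0.4 -0.2 -2.6] [ 0.03  0.23 -0.01] tcp [0.5979 0.0234 0.1172] gap 0.17 t 76.5
[0.0049 0.     0.1172]
(-0.047, 0.0838, False) [ 0.8 -0.4 -2.2] [ 0.06  0.24 -0.02] tcp [0.5922 0.0248 0.117 ] gap 0.17 t 76.9
[-0.0011  0.      0.117 ]
(-0.052, 0.0836, False) [-0.2 -0.1 -2.1] [ 0.04  0.27 -0.02] tcp [0.5872 0.026  0.1167] gap 0.173 t 77.3
[-0.0061  0.      0.1167]
```

View pics/s2c.png

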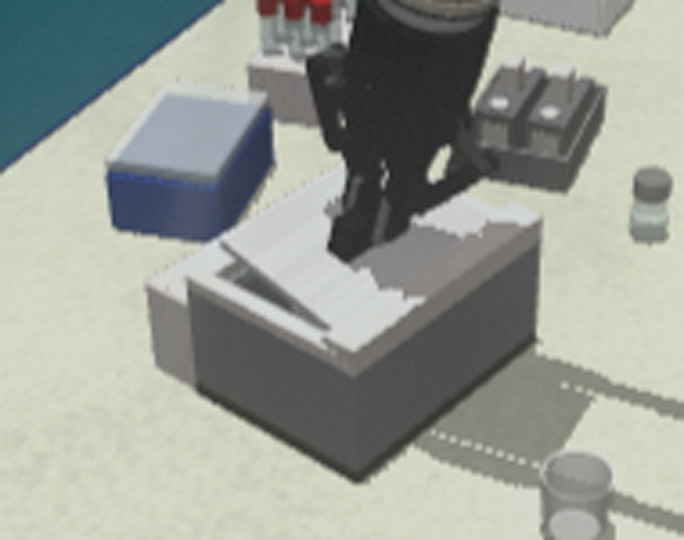

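```bash
python3 - <<'E'
from h import *
H=.0201
for th in(12,9,6,3,1,0):
    p,o=cov(-.0525-.0003*(1-th/15),.0822+.0012*th/15,th,H=H); s=move_linear(p,o,vel=.02,stop_force=10); F((th,s)); print(np.round(tobay(current_eef_pos()),4))
    if s: break
E
```

```text
(12, False) [-0.   0.1 -2.5] [ 0.06  0.2  -0.03] tcp [0.5889 0.0255 0.1138] gap 0.167 t 77.7
[-4.400e-03 -1.000e-04  1.138e-01]
(9, False) [ 0.1 -1.  -1.8] [0.1  0.1  0.02] tcp [0.59   0.0253 0.111 ] gap 0.17 t 78.0
[-0.0033 -0.      0.111 ]
(6, False) [ 0.4  0.3 -1.3] [0.01 0.06 0.02] tcp [0.5912 0.025  0.1081] gap 0.174 t 78.3
[-0.0021  0.      0.1081]
(3, False) [ 0.1 -0.2 -1.2] [0.05 0.04 0.03] tcp [0.5924 0.0247 0.1052] gap 0.17 t 78.6
[-0.0009 -0.      0.1052]
(1, False) [ 0.   0.3 -1.7] [-0.03 -0.04 -0.05] tcp [0.5931 0.0245 0.1032] gap 0.177 t 78.9
[-1.000e-04 -0.000e+00  1.032e-01]
(0, False) [ 0.2  0.4 -2.2] [-0.02  0.02  0.05] tcp [0.5934 0.0245 0.1023] gap 0.171 t 79.1
[ 0.0002 -0.      0.1023]
```

```bash
python3 - <<'E'
from h import *
p,o=cov(-.053,.079,0,H=.0201); print(move_linear(p,o,vel=.01,stop_force=5)); F('seat')
move_gripper(.42); F('open'); p,o=cov(-.053,.20,0); move_linear(p,o,vel=.1)
# press check: shut fingers, touch plate near +x edge either side of the rib
move_gripper(0)
for pt in((.035,.05),(.035,-.05)):
    goto(bay([*pt,.14]),OB); print('touch',move_linear(bay([*pt,.090]),vel=.03,stop_force=5)); F(); print(np.round(tobay(current_eef_pos()),4)); move_linear(bay([*pt,.16]),vel=.15)
goto(bay([-.02,-.07,.28]),OB); import pickle; pickle.dump(camera_info('wrist'),open('w7.pkl','wb'))
w=save('wrist','w7')
goto([.30,-.35,.35],[np.pi,0,.5]); t=save('top','top8'); s=save('side','s8'); F()
r=lambda im,f:cv2.resize(im,None,fx=f,fy=f,interpolation=cv2.INTER_CUBIC)
W,T,S=[cv2.imread(f'pics/{k}.png') for k in('w7','top8','s8')]
a=r(W[50:250,200:390],2.1); b=cv2.resize(T[90:310,170:470],(400,293)); c=cv2.resize(S[140:340,150:400],(399,300))
out=np.zeros((593,800,3),np.uint8); out[:a.shape[0],:399]=a[:,:399]; out[:293,400:]=b; out[293:,400:799]=c
cv2.imwrite('pics/fin.png',cv2.convertScaleAbs(out,alpha=1.25))
E
```

```text
True
seat [ 1.1 -0.1  4.6] [ 0.04  0.04 -0.03] tcp [0.5934 0.0245 0.1021] gap 0.171 t 79.4
open [-0.4  0.2 -0.4] [ 0.   -0.05  0.01] tcp [0.5919 0.0245 0.0994] gap 0.418 t 79.7
touch True
 [-0.3  0.   4.4] [ 0.04  0.04 -0.01] tcp [0.6389 0.0648 0.0961] gap 0.001 t 83.3
[0.0349 0.05   0.0961]
touch True
 [0.6 1.  3.4] [0.02 0.02 0.01] tcp [ 0.6153 -0.0324  0.0961] gap -0.001 t 85.6
[ 0.0349 -0.05    0.0961]
 [-0.9  0.2 -0.2] [ 0.01 -0.03  0.01] tcp [ 0.3008 -0.3495  0.3496] gap 0.003 t 88.5
```

View pics/fin.png

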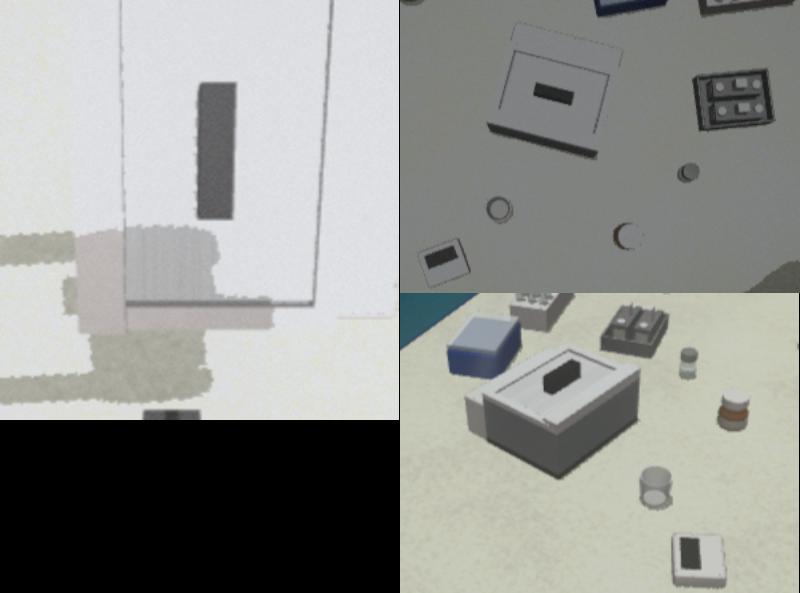

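```bash
python3 -c "
from h import *
changed;sleep(.5);job_done();print(current_t())"
```

```text
the job is handed in; nothing more can be done
the job is handed in; nothing more can be done
```

The job is done and handed in at about 89 s of the 210 s allowed. No force reading I printed came near a limit.

- **Cover off:** I tilted it up 18°, drew it out from under the lip and laid it on the bench at about x 0.44, y -0.36.
- **Packs:** Both spent packs are in the grey tray. All four fresh packs stand side by side on the bay floor, in the order 40, 34, 30, 26 mm from the -y wall. The first three were pushed up against each other by touch. The 26 mm pack was knocked about 3.5 cm during the run, so I measured it again before picking it.
- **Cover back on:** One long edge went in under the lip at 15°, and I swung the cover down until it touched the ledge and released it.

**Last checks:**
- Touching the plate at both corners on the +x side put its top at 88 mm, which is exactly the seated height.
- The final pictures show the cover inside its pocket, both spent packs in the tray, and the cup, jar, timer and vial standing where they were.

No check failed or disagreed, except my first test for knocked packs. It compared raw pictures and flagged every pack, so I replaced it with patch matching.

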